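Secure the rack and show the tube's pellet to the inspection camera

TASK

Swing the tube carrier's retaining bar shut over the row of two tubes until its end rests in the catch; then lift the remaining tube, the one that stands alone in the other row, out of the rack and present it to the inspection camera: its pointed lower end midway between the tips of the camera's two focus prongs and towards the lens, cap away from it, the tube in line with the lens axis. Leave the other two tubes in their places, do not move the camera or let the tube touch it, and finish while still holding the tube there in the air, at rest.

Things in the scene. Friction and masses are not known exactly. Their poses are not given: they have to be found in the camera images.
- carrier: Tube carrier fixed to the bench: aluminium foot plate 240 x 96 x 6 mm with a white foam rack on it. Origin: centre of the underside, on the bench; x along the rows, y across, z up. The barred row lies at y = +18 mm, the open row at y = -18 mm. Hinge post at x = +113 mm, catch post at x = -113 mm, both at y = +18 mm. May stand turned on the bench.
- rack: White foam rack of the carrier, 200 x 78 mm, its top 56 mm above the bench; two rows of five 30 mm square cells at a pitch of 40 mm, 40 mm deep, cell floors 16 mm above the bench. Fixed. Origin: centre of its underside, 6 mm above the bench; y along the rows.
- catch (a point): Middle of the catch, a small steel fork on the near post, open towards carrier +y; its top is 158 mm above the bench. The end of the shut bar lies in it.
- retaining_bar (a joint): Steel bar, 10 x 7 mm, 140.5 to 147.5 mm above the bench, just over the caps; turns level about a vertical pin on the hinge post and reaches 232 mm from it. In rad: 0 = shut, along the barred row, end in the catch (a stop); grows as it swings open towards carrier +y, away from the open row. Light friction (about 0.5 N at the knob); stays where left, no spring or snap.
- bar_pin (a point): Pivot of the bar: on the axis of the hinge pin at carrier x = +113 mm, y = +18 mm, at the bar's mid height of 144 mm. The pin reaches 155 mm above the bench.
- bar_knob (a point): Centre of the top face of the bar's upright black grip knob, a round peg 14 mm in diameter standing 36 mm above the bar, 150 mm from the pin; knob top 183.5 mm above the bench. Turns with the bar.
- tube: The tube to show: 50 ml centrifuge tube, 116 mm long, screw cap 35 mm in diameter over the top 15 mm, body 28 mm in diameter with a conical lower end, about 40 g. Stands upright (1 mm play, may lean 3 degrees) in the middle cell of the open row (carrier x = 0, y = -18 mm), cap top 132 mm above the bench. Origin: its pointed lower end; z along its axis to the cap.
- tube_tip (a point): The pointed lower end of the tube to show (the origin of tube).
- tube_near: Like tube in shape and size; stands in the barred row at carrier x = -80 mm. Stays there. Origin at its lower end.
- tube_far: Like tube in shape and size; stands in the barred row at carrier x = +80 mm. Stays there. Origin at its lower end.
- camera: Stand of a small inspection camera, fixed to the bench: base plate 115 x 90 x 10 mm (x = -5 to 110 mm), two yoke cheeks carrying the tilt axis at x = 50 mm, 60 mm above the bench. Origin: on the bench, 50 mm in front of the tilt axis; x to the back, y left, z up. May stand turned.
- camera_tilt (a joint): Tilt in rad of the camera head between the cheeks (grey, 46 x 50 x 60 mm, with a black lens barrel): 0 = lens straight up, grows as the lens leans towards -x of the stand. Held by a stiff friction hinge; not to be moved.
- focus (a point): Focus point, midway between the tips of two thin steel prongs (4 mm thick, 84 mm apart, ending in 8 mm rubber balls) that stand out beside the lens, parallel to its axis. 60 mm in front of the lens, 105 mm from the tilt axis. z is the lens axis, pointing out of the lens (up, leaning to the stand's -x); y runs from prong to prong.

How it is judged:
On the way, in this order (a step that is already met when the one before it is completed fails the run):
1. the bar is swung shut, its end in the catch, with the tube still in the rack (value of joint retaining_bar below 0.07 rad and distance of tube_tip from where it was at the start of the episode below 0.01 m), for 0.2 s.
2. the tube is lifted clear of the rack with the bar shut (value of joint retaining_bar below 0.07 rad and height (world z) of tube_tip above 0.065 m and contact force between the fingers and tube above 0.3 N), for 0.1 s.
At the end, for the whole second after the job is handed in: Bar in its catch (within 0.07 rad); tube held by the fingers alone, cap up, lower end within 15 mm of the focus point, axis within 12 degrees of the lens axis, at rest, touching neither camera nor carrier; other tubes in place (20 mm), camera unmoved (8 mm) (value of joint retaining_bar below 0.07 rad and distance between tube_tip and focus below 0.015 m and angle between the z axis of tube and the z axis of focus, either way round below 0.21 rad and angle between tube's own z axis and vertical below 1.2 rad and height (world z) of tube_tip above 0.1 m and contact force between the fingers and tube above 0.3 N and contact force between tube and camera below 0.1 N and contact force between tube and carrier below 0.1 N and linear speed of tube below 0.03 m/s and distance of each of tube_near, tube_far from where it was at the start of the episode below 0.02 m and distance of focus from where it was at the start of the episode below 0.008 m); the arm keeps its last pose, push and grip.
It fails at once if one of the other two tubes is pulled out or knocked away (distance of any of tube_near, tube_far from where it was at the start of the episode above 0.03 m).
It fails at once if the camera head is pushed out of its setting (distance of focus from where it was at the start of the episode above 0.012 m).
It fails at once if the tube is struck against the camera (contact force between tube and camera above 1 N).
It also fails if it takes over 50 s, if anything falls off the work surface, if the arm or the gripper's body presses on something with over 40 N, if the wrist force passes 120 N, or if a joint passes its speed limit or range.

ROBOT

A 6-joint arm with a two-finger parallel gripper is mounted at the origin on a cart in front of the work surface, level with it; the furniture and walls round the work are solid. World frame = base frame: x ahead of the robot, y to its left, z up, the work surface at z = 0. Lengths are in m, angles in rad, forces in N, time in s.
With the tool pointing down it reaches from about 0.35 to 0.775 m from the base axis. Payload 7.3 kg.
Tool frame: the origin (TCP) lies at the centre of the arm's flange, where the gripper is bolted on; the fingertips stand 178 mm ahead of it and the grasp point (between the pads) lies 159 mm ahead of it (tip_extent is the distance from the TCP to the fingertips, in m); z points along the fingers, y is the line along which they close (so a half turn about z gives the same grasp; the last joint's range is limited). The gripper opens to 92 mm and grips with 3 to 60 N. Pads are 19 mm wide; open, the fingers measure 130 mm over their backs; the gripper's body (75 mm by 190 mm) begins 47 mm behind the grasp point.
Start: joints at [-1.438, 0.342, 1.524, -0, 1.275, -0.146], TCP at [0.145, -0.505, 0.405] pointing down, gripper open.
Joint ranges: [-2.53, 2.53], [-0.77, 2.02], [0.04, 2.7], [-1, 4.14], [0.28, 2.66], [-3.11, 3.11]. Speed limits (rad/s): [2.57, 2.57, 3.14, 3.14, 3.14, 3.14].

INTERFACE

Orientations are given as [roll, pitch, yaw] about the fixed x, y, z axes, in that order (R = Rz(yaw) Ry(pitch) Rx(roll)).
In Python, from cell import * gives the robot as it stands.
- The arm moves only by the tool arm_command, never from a script. Its arguments are lists of equal length, an entry for each row: "xyz": the shift along the world's x, y, z in mm, a list of three; "spin": the turn about the world's z in degrees. In form: {"xyz": [[tx, ty, tz], ...], "spin": [spin, ...]}. A call has 1 to 20 rows; each row shifts and turns the commanded pose from where the row before left it; what a row does not reach is not made up. A row lasts 1/10 s, in which the tool goes at most 50 mm and 8.59 degrees, less where a joint would pass 70% of its speed; a pose out of reach is approached as far as the arm can. A call with a gripper value outside its range is refused whole. "jaw" is the opening, from -1 (shut) to 1 (fully open), set as the call begins (left out, the last holds). The fingers move at their own pace and stop on an object; "squeeze" is the grip in N (left out, the last holds). Time passes only in rows, so rows that do not move let the fingers close. It gives the time, the measured TCP pose, the force, the opening and the grip force at its end, in the units of the state.
- observe(): the state, without advancing time (a new reading comes with each control period).
- read_camera(name): name is "scene" or "top"; returns a dict with "img" (420x560x3 uint8, red, green, blue), "depth" (420x560 float32, m along the optical axis (not along the pixel's ray), 0 where there is no reading), "fx", "fy", "cx", "cy" (pixels), "world_from_camera" (4x4, takes a point from camera to world coordinates). Camera axes: x right, y up, looking along -z (the intrinsics and any distortion apply to the point x, -y, -z); pixel columns grow to the right and rows downward; lengths in m; the calibration is good to about 2 mm. A picture is of the moment at which its call begins.
- hand_in(): hands the job in; it is judged then, once.
The state is a dict: "time": time; "qpos": joint angles; "qvel": joint speeds; "joint_efforts": joint torques, N m; "tool_pos": TCP position; "tool_rot": TCP orientation; "contact_force": force on the tool from outside, world axes, zero at the start; "torque": the same for the moment, N m; "opening": finger opening in m; "grip_force": force on a finger pad.
Only numpy, scipy, OpenCV 4.12 (cv2) and the standard library are available. Lean on these libraries where they do the work, as an engineer would, in place of code of your own. Each camera call takes 0.05 s, during which the arm holds its last target. There are 200 camera calls.

## Working session

There is one attempt and no reset: what is moved stays moved. The work goes in short steps, Python scripts to look and compute and a tool call to move; the robot and the scene stay as the last step left them, time stands still between calls to the robot, and variables do not carry over. Pictures are saved under pics/ and viewed, at most 10 in all, crops included, and the job is handed in when it is done.

Besides the shell and the picture viewer there is one more tool, called after ">>>" by a JSON object that holds its "fn" and its "kwargs". arm_command: Moves the arm, as the interface text tells. Its arguments: {"type":"object","properties":{"xyz":{"type":"array","items":{"type":"array","items":{"type":"number"}}},"spin":{"type":"array","items":{"type":"number"}},"jaw":{"type":"number"},"squeeze":{"type":"number"}},"required":["xyz","spin"]}

```bash
ls; mkdir -p pics
cat > h.py <<'E'
from cell import *
import numpy as np, cv2
def grab(n):
    c=read_camera(n); d=c["depth"]; v,u=np.mgrid[0:420,0:560]
    p=np.stack([(u-c["cx"])/c["fx"]*d,-(v-c["cy"])/c["fy"]*d,-d],-1)
    T=c["world_from_camera"]; P=p@T[:3,:3].T+T[:3,3]; P[d==0]=np.nan
    return c,P
E
python3 - <<'E'
from h import *
for n in("scene","top"):
    c,P=grab(n); cv2.imwrite(f"pics/{n}0.png",c["img"][:,:,::-1]); np.save(f"{n}.npy",P); print(n,[k for k in c], c["fx"],c["world_from_camera"].round(3).tolist())
print(observe())
E
```

```text
pics
scene ['img', 'depth', 'fx', 'fy', 'cx', 'cy', 'world_from_camera'] 411.1229309412454 [[-0.838, 0.39, -0.382, 0.176], [-0.546, -0.585, 0.6, 0.516], [0.01, 0.711, 0.703, 0.795], [0.0, 0.0, 0.0, 1.0]]
top ['img', 'depth', 'fx', 'fy', 'cx', 'cy', 'world_from_camera'] 463.79672531140193 [[-0.025, 0.998, -0.05, 0.479], [-0.999, -0.024, 0.022, -0.054], [0.02, 0.05, 0.999, 1.069], [0.0, 0.0, 0.0, 1.0]]
{'time': 0.1, 'qpos': array([-1.43799340e+00,  3.42619862e-01,  1.52488578e+00, -2.42859719e-05,
        1.27539669e+00, -1.45993851e-01]), 'qvel': array([-8.57422081e-05, -4.19217937e-03, -3.02366213e-03,  6.16561155e-04,
        2.26085451e-03,  1.43920187e-05]), 'joint_efforts': array([ 2.20503163e-03, -4.32003772e+01, -2.44693047e+01,  7.19805015e-02,
        5.25944238e-02, -4.92400727e-05]), 'tool_pos': array([ 0.14448538, -0.50460637,  0.404144  ]), 'tool_rot': array([-3.14029353e+00, -1.67547907e-04,  2.78803750e-01]), 'contact_force': array([ 0.53723603,  0.3074531 , -0.01707797]), 'torque': array([-0.0385175 ,  0.03772408, -0.01499604]), 'grip_force': 0.0, 'opening': 0.09187587428838727}
```

View pics/scene0.png

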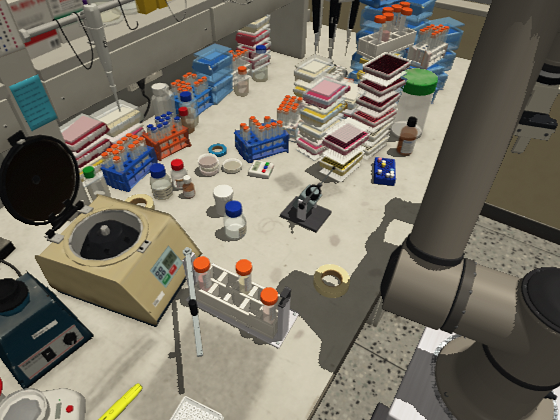

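View pics/top0.png

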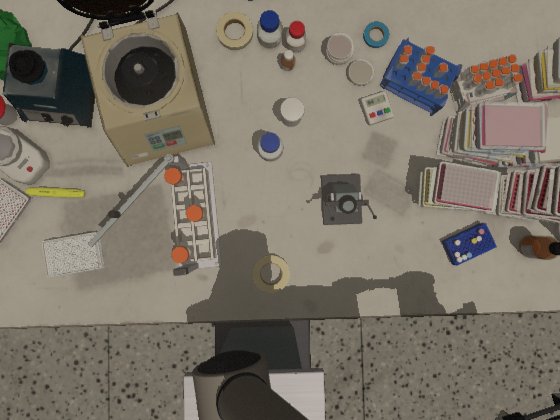

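The top view shows the rack with tubes at px (173,175), (180,255) and, in the open row, (194,213). The bar runs from its pin near (170,158) to its end near (95,240), with the knob near (113,215). The camera stand is near (342,200). I'll crop both areas and measure them.

Run:
```python
from h import *
a=cv2.imread("pics/top0.png"); s=cv2.imread("pics/scene0.png")
A=cv2.resize(a[165:235,310:390],None,fx=5,fy=5,interpolation=cv2.INTER_CUBIC)
B=cv2.resize(s[170:240,270:350],None,fx=5,fy=5,interpolation=cv2.INTER_CUBIC)
C=cv2.resize(a[140:280,80:240],None,fx=2.5,fy=2.5,interpolation=cv2.INTER_CUBIC)[:250]
C=cv2.resize(a[145:285,85:225],None,fx=1.78,fy=1.78)
cv2.imwrite("pics/crop1.png",np.hstack([A,B]))
P=np.load("top.npy")
# orange caps
hsv=cv2.cvtColor(a,cv2.COLOR_BGR2HSV)
for n,Q,im,box in(("top",P,a,(150,280,150,220)),("scene",np.load("scene.npy"),s,(250,315,185,290))):
    h=cv2.cvtColor(im,cv2.COLOR_BGR2HSV); m=((h[...,0]<14)&(h[...,1]>150)&(h[...,2]>120)).astype(np.uint8)
    k=np.zeros_like(m);k[box[0]:box[1],box[2]:box[3]]=1
    N,l,st,ce=cv2.connectedComponentsWithStats(m*k)
    for i in range(1,N):
        if st[i,4]<40: continue
        q=Q[(l==i)]; q=q[q[:,2]>.125]; q=q[q[:,2]<.145]
        print(n,ce[i].round(1),st[i,4],len(q),q.mean(0).round(4),((q.min(0)+q.max(0))/2).round(4),np.percentile(q[:,2],[5,50,95]).round(4))
    z=Q[...,2]
    # knob
    if n=="top":
        R=(slice(140,270),slice(80,190))
    else: R=(slice(240,370),slice(160,230))
    zz=z[R]; q=Q[R][(zz>.17)&(zz<.2)]; print("knob",n,len(q),q.mean(0).round(4),q.min(0).round(4),q.max(0).round(4))
    q=Q[R][(zz>.143)&(zz<.152)]; print("bar",len(q),q.min(0).round(4),q.max(0).round(4))
    np.save(n+"bar.npy",q)
```

```text
top [172.4 175.4] 209 208 [0.5883 0.1489 0.1314] [0.5882 0.1488 0.1317] [0.1286 0.1316 0.1343]
top [193.8 212.9] 206 204 [0.5115 0.1071 0.1314] [0.5123 0.1074 0.1325] [0.1286 0.1314 0.1341]
top [179.5 254.4] 209 208 [0.429  0.1367 0.1315] [0.4288 0.1371 0.1311] [0.1292 0.1315 0.1341]
knob top 59 [0.512  0.2529 0.1816] [0.5058 0.2472 0.1711] [0.5191 0.261  0.1878]
bar 627 [0.4006 0.1199 0.1431] [0.6294 0.3126 0.152 ]
scene [201.4 263.4] 195 182 [0.5849 0.1497 0.1307] [0.586  0.1487 0.1296] [0.1281 0.131  0.1328]
scene [243.8 266.4] 194 179 [0.5082 0.1078 0.1308] [0.509  0.1071 0.1294] [0.1285 0.1309 0.1329]
scene [269.2 295.2] 232 217 [0.4258 0.1379 0.131 ] [0.427  0.1369 0.1295] [0.1282 0.1311 0.133 ]
knob scene 71 [0.5082 0.2549 0.1802] [0.5032 0.247  0.1701] [0.5152 0.2603 0.1869]
bar 532 [0.4479 0.1423 0.1431] [0.6277 0.312  0.1519]
```

View pics/crop1.png

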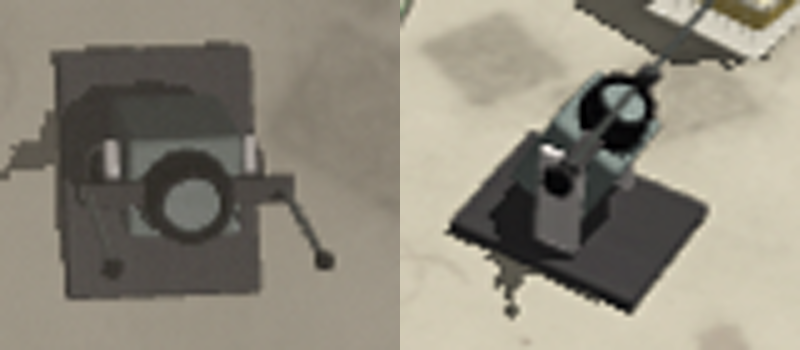

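The crop shows the camera's lens leaning towards the robot (image down in top view). The two prong balls are near top px (332,218) and (375,217), and the base plate is roughly world-aligned. Next I'll work out the stand's pose.

Run:
```python
from h import *
P=np.load("top.npy"); a=cv2.imread("pics/top0.png"); S=np.load("scene.npy")
for (u,v) in((332,218),(375,217)):
    q=P[v-2:v+3,u-2:u+3]; print((q[...,:]*1000).round(0)[...,2].tolist()); i=np.nanargmax(q[...,2]); print(q.reshape(-1,3)[i].round(4))
for n,Q,R in(("top",P,(slice(165,240),slice(300,395))),("scene",S,(slice(165,245),slice(265,360)))):
    q=Q[R]; z=q[...,2]
    m=(z>.006)&(z<.014); b=q[m]; r=cv2.minAreaRect((b[:,:2]*1000).astype(np.float32)); print(n,"base",m.sum(),r, np.median(b[:,2]))
    m=z>.115; b=q[m]; vv,uu=np.where(m); print("high",m.sum())
    for t in range(0,len(b),max(1,len(b)//25)): print(uu[t]+R[1].start,vv[t]+R[0].start,b[t].round(3))
z=P[...,2]; print("centrifuge zmax",np.nanpercentile(z[20:160,85:210],[50,95,99.5]))
print("bench area max z",np.nanmax(z[165:240,222:300]), P[200,260],P[165,225],P[238,300], "rack side",P[200,216])
```

```text
[[10.0, 149.0, 149.0, 9.0, 9.0], [14.0, 156.0, 163.0, 157.0, 11.0], [7.0, 156.0, 159.0, 159.0, 158.0], [6.0, 160.0, 157.0, 159.0, 14.0], [14.0, 12.0, 156.0, 6.0, 12.0]]
[ 0.4958 -0.1678  0.1628]
[[151.0, 157.0, 160.0, -2.0, -1.0], [159.0, 160.0, 157.0, 158.0, 2.0], [157.0, 159.0, 161.0, 157.0, 1.0], [2.0, 159.0, 159.0, -2.0, 0.0], [-1.0, -1.0, 2.0, 2.0, 3.0]]
[ 0.4937 -0.2527  0.1608]
top base 1042 ((526.263671875, -232.08560180664062), (158.10293579101562, 145.224853515625), 79.00881958007812) 0.009749797789082582
high 56
369 208 [ 0.513 -0.251  0.117]
329 209 [ 0.513 -0.168  0.118]
370 209 [ 0.511 -0.252  0.121]
329 210 [ 0.511 -0.167  0.12 ]
370 210 [ 0.509 -0.251  0.125]
329 211 [ 0.509 -0.167  0.127]
371 211 [ 0.506 -0.251  0.134]
330 212 [ 0.507 -0.168  0.132]
371 212 [ 0.504 -0.251  0.134]
373 212 [ 0.504 -0.254  0.138]
331 213 [ 0.504 -0.169  0.136]
373 213 [ 0.502 -0.253  0.142]
331 214 [ 0.502 -0.169  0.14 ]
373 214 [ 0.5   -0.251  0.15 ]
331 215 [ 0.5   -0.168  0.146]
373 215 [ 0.498 -0.251  0.151]
375 215 [ 0.498 -0.253  0.16 ]
332 216 [ 0.498 -0.17   0.149]
374 216 [ 0.4
[... 822 characters left out ...]
177 [ 0.511 -0.253  0.117]
317 185 [ 0.493 -0.17   0.157]
319 185 [ 0.489 -0.172  0.158]
318 186 [ 0.489 -0.168  0.157]
316 187 [ 0.494 -0.168  0.152]
318 187 [ 0.489 -0.168  0.154]
316 188 [ 0.494 -0.169  0.148]
315 189 [ 0.495 -0.167  0.145]
314 190 [ 0.499 -0.169  0.139]
313 191 [ 0.501 -0.169  0.135]
312 192 [ 0.503 -0.169  0.131]
311 193 [ 0.506 -0.168  0.127]
310 194 [ 0.509 -0.17   0.12 ]
310 195 [ 0.508 -0.169  0.118]
centrifuge zmax [0.12449472 0.14938425 0.15822606]
bench area max z 0.00694453358776026 [ 0.54181839 -0.02319559  0.00469254] [6.25011629e-01 5.58917859e-02 3.66908172e-04] [ 0.45226564 -0.11315771 -0.00248203] rack side [ 5.44527449e-01  7.81293790e-02 -8.54201797e-05]
```

>>> {"fn": "arm_command", "kwargs": {"xyz": [[27,38,0],[27,38,0],[27,38,0],[27,38,0],[27,38,0],[27,38,0],[27,38,0],[27,38,0],[27,38,0],[27,38,0],[9.5,38,0],[9.5,38,0],[9.5,38,0],[9.5,38,0],[9.5,38,0],[9.5,38,0],[9.5,38,0],[9.5,38,0],[9.5,38,0],[9.5,36,0]], "spin": [-1.5,-1.5,-1.5,-1.5,-1.5,-1.5,-1.5,-1.5,-1.5,-1.5,-1.5,-1.5,-1.5,-1.5,-1.5,-1.5,-1.5,-1.5,-1.5,-1.5], "jaw": 0.2}}

```text
time: 2.1
tool_pos: [0.5095, 0.2551, 0.4043]
tool_rot: [3.141, 0.001, -0.246]
contact_force: [0.5, -0.6, 0.2]
opening: 0.0551
grip_force: 0.0
```

Run:
```python
from h import *
o=observe(); print(o["time"],o["tool_pos"],o["tool_rot"],o["qpos"],o["opening"])
L=[];Rr=[]
for n,R in(("top",(slice(165,240),slice(300,395))),("scene",(slice(165,245),slice(265,360)))):
    q=np.load(n+".npy")[R].reshape(-1,3); q=q[(q[:,2]>.112)&(q[:,2]<.147)]; L=q[q[:,1]>-.21]; K=q[q[:,1]<-.21]
    for k in(L,K):
        k=k[abs(k[:,1]-np.median(k[:,1]))<.006]
        d=cv2.fitLine(k.astype(np.float32),cv2.DIST_HUBER,0,.01,.01).ravel(); d[:3]*=np.sign(d[2]); print(n,len(k),d.round(4),np.degrees(np.arctan2(-d[0],d[2])))
```

```text
2.1 [0.50952436 0.25508683 0.40431975] [ 3.14108059e+00  6.94839230e-04 -2.45520142e-01] [ 3.29685422e-01  4.25089969e-01  1.39761379e+00 -5.33393704e-05
  1.31975049e+00  2.14601499e+00] 0.05507463645596772
top 14 [-0.4184  0.      0.9083  0.5053 -0.1685  0.1336] 24.73067
top 16 [-0.4266 -0.0014  0.9044  0.5079 -0.2519  0.1295] 25.252834
scene 17 [-0.414   0.0065  0.9103  0.5017 -0.1687  0.1318] 24.454636
scene 17 [-0.4179 -0.0063  0.9085  0.5015 -0.2531  0.134 ] 24.700493
```

>>> {"fn": "arm_command", "kwargs": {"xyz": [[0,-1,-25],[0,0,-25],[0,0,-25],[0,0,0]], "spin": [0,0,0,0]}}

```text
time: 2.5
tool_pos: [0.5085, 0.2521, 0.326]
tool_rot: [3.137, 0.007, -0.245]
contact_force: [-0.8, 0.9, -0.0]
opening: 0.055
grip_force: 0.0
```

>>> {"fn": "arm_command", "kwargs": {"xyz": [[0,0,0],[0,0,0],[0,0,0],[0,0,0],[0,0,0],[0,0,0]], "spin": [0,0,0,0,0,0], "jaw": -1, "squeeze": 12}}

```text
time: 3.1
tool_pos: [0.5095, 0.2523, 0.3301]
tool_rot: [-3.141, -0.0, -0.245]
contact_force: [-0.4, 0.6, 2.0]
opening: 0.0139
grip_force: 12.0
```

```bash
python3 -c "
import numpy as np
a=np.radians(np.linspace(137.4,184.6,17)); p=np.c_[.6197+.15*np.cos(a),.1518+.15*np.sin(a)]*1000
print(p[0],p[-1]); print((np.diff(p,axis=0)).round(1).tolist())"
```

```text
[509.28543693 253.33139545] [470.18316823 139.77016135]
[[-5.1, -5.8], [-4.8, -6.1], [-4.5, -6.3], [-4.1, -6.5], [-3.8, -6.7], [-3.4, -6.9], [-3.1, -7.1], [-2.7, -7.2], [-2.3, -7.4], [-1.9, -7.5], [-1.6, -7.6], [-1.2, -7.6], [-0.8, -7.7], [-0.4, -7.7], [0.0, -7.7], [0.4, -7.7]]
```

>>> {"fn": "arm_command", "kwargs": {"xyz": [[-5.1,-5.8,0],[-4.8,-6.1,0],[-4.5,-6.3,0],[-4.1,-6.5,0],[-3.8,-6.7,0],[-3.4,-6.9,0],[-3.1,-7.1,0],[-2.7,-7.2,0],[-2.3,-7.4,0],[-1.9,-7.5,0],[-1.6,-7.6,0],[-1.2,-7.6,0],[-0.8,-7.7,0],[-0.4,-7.7,0],[0,-7.7,0],[0.4,-7.7,0],[0,0,0],[0,0,0],[0,0,0]], "spin": [0,0,0,0,0,0,0,0,0,0,0,0,0,0,0,0,0,0,0]}}

```text
time: 5.0
tool_pos: [0.47, 0.1397, 0.3297]
tool_rot: [-3.138, 0.001, -0.245]
contact_force: [-1.5, 9.8, 4.8]
opening: 0.0136
grip_force: 12.0
```

Run:
```python
from h import *
c,P=grab("scene"); cv2.imwrite("pics/s1.png",cv2.resize(c["img"][200:370,150:350,::-1],None,fx=4,fy=3.5))
```

```text
(no output)
```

View pics/s1.png

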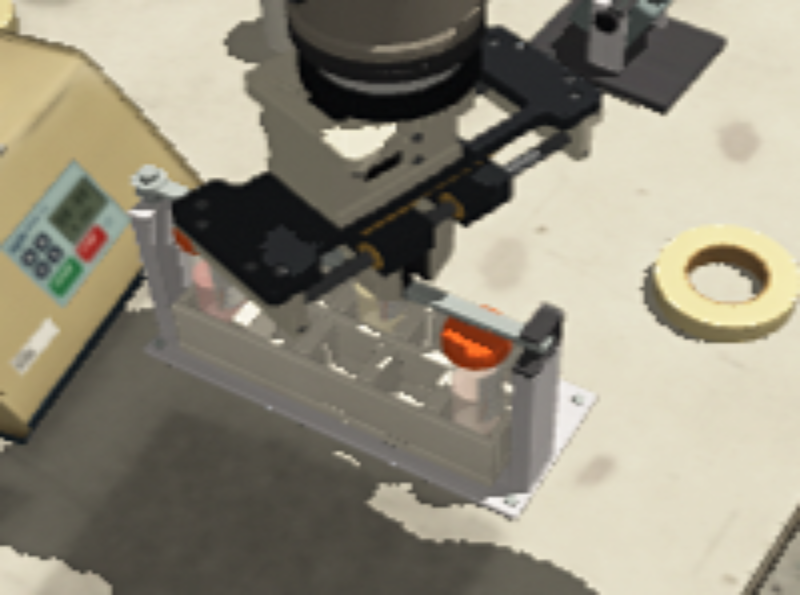

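The bar's end now lies in the catch, at px (535,340) in the crop, and the contact force is about 10 N at the stop. I'll release, rise and turn for the tube.

>>> {"fn": "arm_command", "kwargs": {"xyz": [[0,0,0],[0,0,0],[0,0,0],[0,0,0],[0,0,25],[0,0,25],[0,0,25]], "spin": [0,0,0,0,0,0,0], "jaw": 0}}

```text
time: 5.75
tool_pos: [0.4702, 0.1385, 0.4054]
tool_rot: [3.141, 0.001, -0.245]
contact_force: [0.5, 0.6, -0.0]
opening: 0.0459
grip_force: 0.0
```

>>> {"fn": "arm_command", "kwargs": {"xyz": [[2.5,-2,0],[2.5,-2,0],[2.5,-2,0],[2.5,-2,0],[2.5,-2,0],[2.5,-2,0],[2.5,-2,0],[2.5,-2,0],[2.5,-2,0],[2.5,-2,0],[2.5,-2,0],[2.5,-2,0],[2.5,-2,0],[2.5,-2,0],[2.5,-2,0],[2.5,-4,0],[0,0,0],[0,0,0]], "spin": [8.3,8.3,8.3,8.3,8.3,8.3,8.3,8.3,8.3,8.3,8.3,8.3,8.3,8.3,8.3,8.3,0,0]}}

```text
time: 7.55
tool_pos: [0.5102, 0.1046, 0.4046]
tool_rot: [-3.141, -0.0, 2.069]
contact_force: [-0.7, -0.5, 0.6]
opening: 0.0459
grip_force: 0.0
```

Run:
```python
from h import *
o=observe(); print(o["tool_pos"],np.degrees(o["tool_rot"]),o["opening"],o["qpos"])
c,P=grab("scene"); R=(slice(220,350),slice(170,300)); z=P[R][...,2]
q=P[R][(z>.172)&(z<.19)]; print("hi",len(q),np.median(q,0))
c,P=grab("scene"); cv2.imwrite("pics/s2.png",cv2.resize(c["img"][170:350,150:350,::-1],None,fx=4,fy=3.3))
```

```text
[0.51015941 0.10464867 0.40456176] [-1.79982345e+02 -1.00956288e-02  1.18522730e+02] 0.04589304283083245 [ 5.50815132e-02  3.34532855e-01  1.53566977e+00  2.84651348e-05
  1.27174395e+00 -4.42742456e-01]
hi 55 [0.46881496 0.1412399  0.18260559]
```

View pics/s2.png

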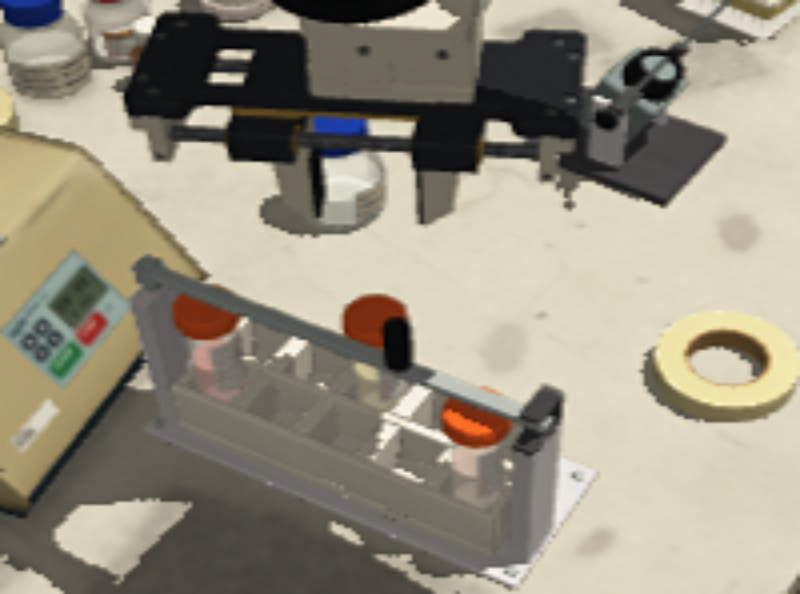

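The bar stays shut, with the knob at px (397,343) in the crop, and the tube's cap at (375,320) is free. Descending and gripping the cap.

>>> {"fn": "arm_command", "kwargs": {"xyz": [[0,0.5,-25],[0,0,-25],[0,0,-25],[0,0,-15],[0,0,-15],[0,0,-12],[0,0,0]], "spin": [0,0,0,0,0,0,0]}}

```text
time: 8.35
tool_pos: [0.5097, 0.1053, 0.2863]
tool_rot: [-3.139, -0.001, 2.072]
contact_force: [-0.8, 0.3, 1.3]
opening: 0.046
grip_force: 0.0
```

>>> {"fn": "arm_command", "kwargs": {"xyz": [[0,0,0],[0,0,0],[0,0,0],[0,0,0],[0,0,0]], "spin": [0,0,0,0,0], "jaw": -1, "squeeze": 15}}

```text
time: 8.85
tool_pos: [0.5104, 0.1053, 0.2884]
tool_rot: [3.14, 0.001, 2.073]
contact_force: [0.0, 0.6, 2.7]
opening: 0.0333
grip_force: 15.0
```

>>> {"fn": "arm_command", "kwargs": {"xyz": [[0,0,20],[0,0,30],[0,0,35],[0,0,35],[-0.5,-17,0],[-0.5,-17,0],[-0.5,-17,0],[-0.5,-17,0],[-0.5,-17,0],[-0.5,-17,0],[-0.5,-17,0],[-1,-17,0],[0,0,0],[0,0,0]], "spin": [0,0,0,0,7.7,7.7,7.7,7.7,7.7,7.7,7.7,7.4,0,0]}}

```text
time: 10.25
tool_pos: [0.5056, -0.0307, 0.4077]
tool_rot: [3.141, -0.0, 3.139]
contact_force: [0.1, -0.2, -0.6]
opening: 0.0334
grip_force: 15.0
```

```bash
cat >> h.py <<'E'
def tubepts(n,tcp):
    "points near the held tube, below the fingertips, above bench"
    c,P=grab(n); q=P.reshape(-1,3); col=c["img"].reshape(-1,3)
    m=(abs(q[:,0]-tcp[0])<.09)&(abs(q[:,1]-tcp[1])<.03)&(q[:,2]>tcp[2]-.30)&(q[:,2]<tcp[2]-.185)&(q[:,2]>.012)
    return c,q[m]
E
python3 - <<'E'
from h import *
o=observe(); t=o["tool_pos"]; print(t,np.degrees(o["tool_rot"]),o["opening"],o["grip_force"])
c,q=tubepts("scene",t)
print(len(q),q.min(0),q.max(0)); 
for z in np.arange(q[:,2].min(),q[:,2].max(),.01):
    k=q[(q[:,2]>=z)&(q[:,2]<z+.01)]
    if len(k): print(round(z,3),len(k),np.median(k,0).round(4))
cv2.imwrite("pics/s3.png",cv2.resize(c["img"][80:330,150:400,::-1],None,fx=2.4,fy=2.4))
E
```

```text
[ 0.50560104 -0.03072042  0.40767981] [ 1.79970834e+02 -1.47718076e-02  1.79855870e+02] 0.033365097739250255 14.999791341360833
331 [ 0.48798323 -0.0410521   0.13641478] [ 0.51415425 -0.01326436  0.22265182]
0.136 7 [ 0.5    -0.0229  0.1404]
0.146 30 [ 0.4966 -0.0189  0.1526]
0.156 43 [ 0.4952 -0.0186  0.1616]
0.166 42 [ 0.4965 -0.0195  0.1714]
0.176 46 [ 0.4967 -0.0194  0.1812]
0.186 48 [ 0.4957 -0.0188  0.1912]
0.196 39 [ 0.4952 -0.0196  0.2019]
0.206 48 [ 0.4957 -0.0194  0.2111]
0.216 28 [ 0.494  -0.0204  0.2198]
```

View pics/s3.png

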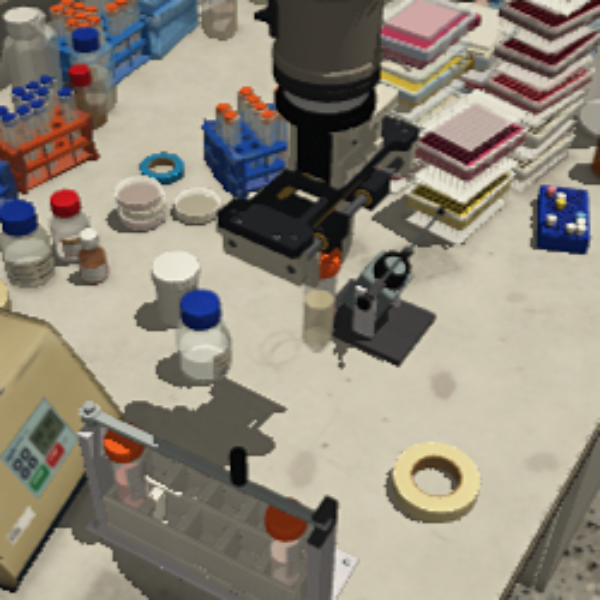

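The tube hangs upright in the fingers, its lower end near px (318,345) in the crop and about 136 mm up, and the bar is shut. I'll stand the tip on the free bench and roll the grip over it to tilt the tube about the pads.

>>> {"fn": "arm_command", "kwargs": {"xyz": [[0,0,-30],[0,0,-40],[0,0,-40],[0,0,-18],[0,0,-5],[0,0,-4],[0,0,0],[0,0,0]], "spin": [0,0,0,0,0,0,0,0]}}

```text
time: 11.1
tool_pos: [0.5062, -0.0303, 0.2723]
tool_rot: [-3.141, 0.003, -3.141]
contact_force: [-0.4, 1.9, 3.9]
opening: 0.0333
grip_force: 15.0
```

>>> {"fn": "arm_command", "kwargs": {"xyz": [[0,0,-1],[-4.7,0,-0.1],[-4.7,0,-0.3],[-4.7,0,-0.5],[-4.7,0,-0.7],[-4.6,0,-0.9],[-4.6,0,-1.2],[-4.5,0,-1.3],[-4.5,0,-1.5],[-4.4,0,-1.8],[-4.4,0,-1.9],[0,0,0],[0,0,0],[0,0,0]], "spin": [0,0,0,0,0,0,0,0,0,0,0,0,0,0]}}

```text
time: 12.5
tool_pos: [0.4598, -0.0307, 0.2616]
tool_rot: [-3.141, 0.001, -3.14]
contact_force: [-6.5, 0.2, 17.4]
opening: 0.0334
grip_force: 15.0
```

>>> {"fn": "arm_command", "kwargs": {"xyz": [[0,0,30],[0,0,40],[0,0,40],[0,0,40],[0,0,0],[0,0,0],[0,0,0]], "spin": [0,0,0,0,0,0,0], "squeeze": 25}}

```text
time: 13.2
tool_pos: [0.4595, -0.0306, 0.4086]
tool_rot: [3.141, -0.002, -3.14]
contact_force: [0.3, 0.6, 0.1]
opening: 0.033
grip_force: 25.0
```

Run:
```python
from h import *
o=observe(); t=o["tool_pos"]; print(t,np.degrees(o["tool_rot"]),o["opening"],o["grip_force"])
c,q=tubepts("scene",t)
print(len(q),q.min(0),q.max(0)); 
for z in np.arange(q[:,2].min(),q[:,2].max(),.01):
    k=q[(q[:,2]>=z)&(q[:,2]<z+.01)]
    if len(k): print(round(z,3),len(k),np.median(k,0).round(4))
cv2.imwrite("pics/s4.png",cv2.resize(c["img"][130:250,230:350,::-1],None,fx=5,fy=5))
```

```text
[ 0.45949989 -0.03060115  0.40860716] [ 1.79975759e+02 -1.05863474e-01 -1.79931795e+02] 0.0329780780584114 24.999914212385193
256 [ 0.45103057 -0.03311637  0.15191664] [ 0.50311021 -0.01248035  0.22208652]
0.152 13 [ 0.485  -0.0174  0.1598]
0.162 37 [ 0.4874 -0.0162  0.1673]
0.172 45 [ 0.4827 -0.0171  0.1761]
0.182 41 [ 0.4793 -0.0178  0.1871]
0.192 43 [ 0.4749 -0.0179  0.1966]
0.202 49 [ 0.4693 -0.0183  0.2072]
0.212 27 [ 0.4646 -0.0178  0.2153]
0.222 1 [ 0.451  -0.0241  0.2221]
```

View pics/s4.png

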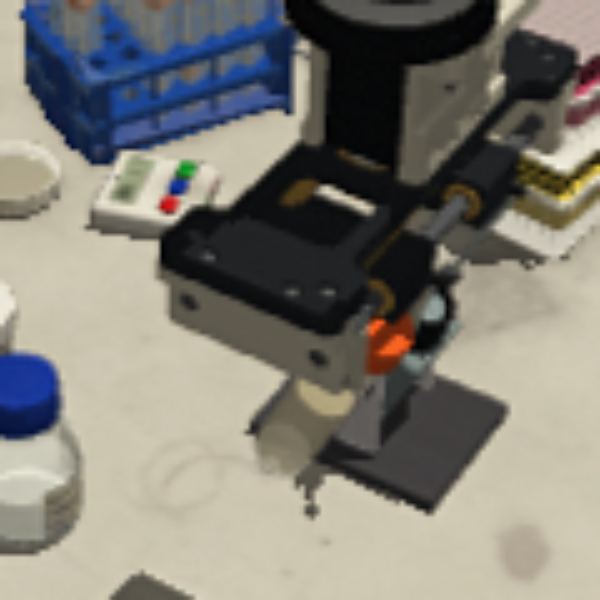

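The tube now leans about 25° in the pads, matching the lens tilt of about 24.8°, with its cap towards the robot. I'll move to a stand-off on the lens axis and check before the approach.

>>> {"fn": "arm_command", "kwargs": {"xyz": [[-6,0,25],[-6,-20,25],[-6,-40,12],[-6,-40,0],[-6,-40,0],[-6,-30,0],[0,-10,0],[0,0,0],[0,0,0],[0,0,0]], "spin": [0,0,0,0,0,0,0,0,0,0]}}

```text
time: 14.25
tool_pos: [0.4242, -0.2096, 0.4713]
tool_rot: [3.141, -0.0, -3.139]
contact_force: [0.6, -0.2, -0.5]
opening: 0.033
grip_force: 25.0
```

Run:
```python
from h import *
o=observe(); t=o["tool_pos"]; print(t,o["opening"],o["grip_force"],o["tool_rot"])
for n in("scene","top"):
    c,P=grab(n)
    q=P.reshape(-1,3); m=(abs(q[:,0]-t[0]-.03)<.06)&(abs(q[:,1]-t[1])<.03)&(q[:,2]>.185)&(q[:,2]<t[2]-.182); q=q[m]
    print(n,len(q))
    for z in np.arange(.185,.30,.01):
        k=q[(q[:,2]>=z)&(q[:,2]<z+.01)]
        if len(k)>2: print(round(z,3),len(k),np.median(k,0).round(4))
    if n=="scene": cv2.imwrite("pics/s5.png",cv2.resize(c["img"][120:240,265:385,::-1],None,fx=5,fy=5))
```

```text
[ 0.42417812 -0.20956763  0.47130421] 0.03302703979509994 25.00008179980796 [ 3.14076150e+00 -3.84525587e-04 -3.13877696e+00]
scene 335
0.215 21 [ 0.4527 -0.1968  0.2221]
0.225 43 [ 0.4527 -0.1958  0.23  ]
0.235 51 [ 0.4464 -0.1959  0.2405]
0.245 47 [ 0.4452 -0.1963  0.2498]
0.255 53 [ 0.4391 -0.1972  0.2606]
0.265 49 [ 0.4349 -0.1982  0.2696]
0.275 54 [ 0.4314 -0.1973  0.2798]
0.285 15 [ 0.4308 -0.1973  0.2869]
top 113
0.225 32 [ 0.4682 -0.2015  0.2316]
0.235 34 [ 0.4646 -0.2004  0.2406]
0.245 32 [ 0.4612 -0.2042  0.2489]
0.255 12 [ 0.4594 -0.2066  0.2564]
0.265 3 [ 0.4527 -0.2146  0.266 ]
```

View pics/s5.png

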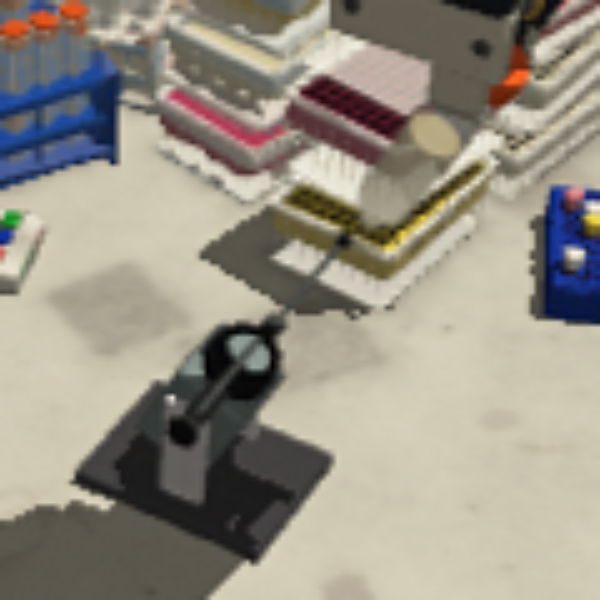

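The stand-off picture shows the tube above the prongs with its tip near px (375,215), in line with the lens axis. Approaching along that axis.

>>> {"fn": "arm_command", "kwargs": {"xyz": [[3,-1,-6],[5,0,-10],[5,0,-10],[5,0,-10],[4,0,-9],[3,0,-6],[1,0,-2],[0,0,0],[0,0,0],[0,0,0],[0,0,0],[0,0,0]], "spin": [0,0,0,0,0,0,0,0,0,0,0,0]}}

```text
time: 15.55
tool_pos: [0.4498, -0.2117, 0.4188]
tool_rot: [-3.141, 0.0, -3.14]
contact_force: [0.5, -0.4, -0.7]
opening: 0.0329
grip_force: 25.0
```

Run:
```python
from h import *
o=observe(); t=o["tool_pos"]; print(o["time"],t,o["opening"],o["grip_force"],abs(o["qvel"]).max(), "tip est",t+[.0437,0,-.2616])
a=[]
for n in("scene","top"):
    c,P=grab(n); z=P[...,2]
    r=(slice(120,240),slice(265,385)) if n=="scene" else (slice(160,260),slice(300,400))
    a.append(cv2.resize(c["img"][r][:,:,::-1],(400,400),interpolation=cv2.INTER_CUBIC))
    q=P[r].reshape(-1,3)
    k=q[(abs(q[:,1]+.21)<.03)&(q[:,2]>.135)&(q[:,2]<.27)&(q[:,0]>.40)&(q[:,0]<.54)]
    for z in np.arange(.135,.25,.01):
        s=k[(k[:,2]>=z)&(k[:,2]<z+.01)]
        if len(s)>2: print(n,round(z,3),len(s),np.median(s,0).round(4),s[:,0].max().round(4))
cv2.imwrite("pics/s6.png",np.hstack(a))
```

```text
15.55 [ 0.44982473 -0.21173944  0.41880558] 0.03288270514988235 25.000056166027207 0.0021717571184424497 tip est [ 0.49352473 -0.21173944  0.15720558]
scene 0.155 5 [ 0.4865 -0.2026  0.1614] 0.4893
scene 0.165 22 [ 0.4759 -0.1982  0.1707] 0.489
scene 0.175 40 [ 0.4755 -0.1979  0.1801] 0.4922
scene 0.185 42 [ 0.4735 -0.1985  0.1896] 0.4886
scene 0.195 40 [ 0.4673 -0.1983  0.2004] 0.4837
scene 0.205 47 [ 0.4636 -0.1995  0.2106] 0.4788
scene 0.215 40 [ 0.4624 -0.1995  0.2202] 0.4768
scene 0.225 42 [ 0.4572 -0.2003  0.2288] 0.4719
scene 0.235 9 [ 0.4491 -0.1972  0.2368] 0.4591
scene 0.245 38 [ 0.4365 -0.2002  0.2504] 0.4577
top 0.175 27 [ 0.4943 -0.2035  0.1805] 0.4966
top 0.185 17 [ 0.4904 -0.2056  0.1895] 0.4924
top 0.195 6 [ 0.4884 -0.2088  0.1978] 0.4902
```

View pics/s6.png

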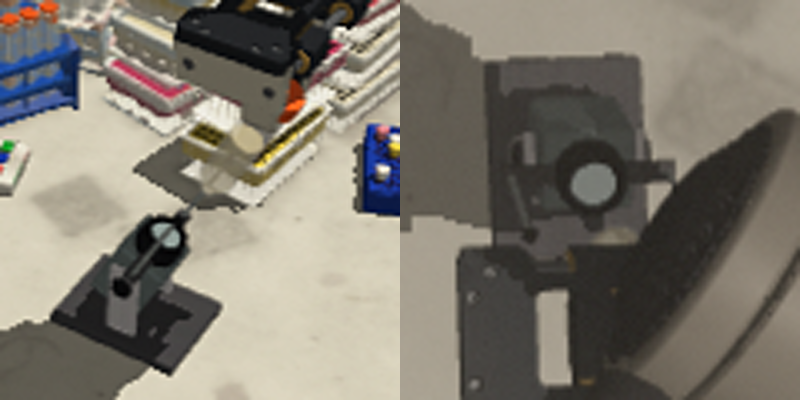

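The tube is on the lens axis. Its tip is at an estimated (0.4935, -0.212, 0.157), against a focus of about (0.4935, -0.2105, 0.155). It is at rest and touching nothing, so I'm handing in.

```bash
python3 -c "
from cell import *
print(hand_in())"
```

```text
the job is handed in; nothing more can be done
None
```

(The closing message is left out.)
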